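Set the left copy lamp to 45 degrees on the print

ROBOT

A 6-joint arm with a two-finger parallel gripper is mounted at the origin on the work surface. World frame = base frame: x ahead of the robot, y to its left, z up, the work surface at z = 0. Lengths are in m, angles in rad, forces in N, time in s.
With the tool pointing down it reaches from about 0.35 to 0.975 m from the base axis. Payload 17.4 kg.
Tool frame: the origin (TCP) lies at the very end of the fingers, on their centre line; the grasp point (between the pads) lies 19 mm behind it; x points along the fingers, y is the direction in which the jaws open and shut, and the axes are right-handed (so a half turn about x gives the same grasp; the last joint's range is limited). The gripper opens to 85 mm and grips with 20 to 120 N. Pads are 22 mm wide; open, the fingers measure 114 mm over their backs; the gripper's body (76 mm by 85 mm) begins 54 mm behind the grasp point. The pads swing forward as they close: fully open they stand 13 mm farther back than shut.
Start: joints at [-1.258, 0.116, 1.442, -0, 1.584, -0.038], TCP at [0.232, -0.634, 0.231] pointing down, gripper open.
Joint ranges: [-2.83, 2.83], [-0.83, 2.19], [0.07, 2.5], [-1.14, 4.28], [0.01, 3], [-2.97, 2.97]. Speed limits (rad/s): [1.89, 1.89, 2.22, 3.14, 3.14, 3.14].

INTERFACE

Orientations are given as a rotation vector (axis times angle).
In Python, from station import state, cams, job gives the robot as it stands.
- The arm moves only by the tool move_arm, never from a script. Its argument "steps" is one flat list of numbers, 5 for each row, row after row: the closure, from 0 (fully open) to 1 (shut), then the shift along the tool's x, y, z in mm, then the turn about the tool's x in degrees. A call has 1 to 8 rows; each row shifts and turns the commanded pose from where the row before left it, along the tool's axes as they then stand; what a row does not reach is not made up. A row lasts 1/10 s, in which the tool goes at most 50 mm and 8.59 degrees, less where a joint would pass 70% of its speed; a pose out of reach is approached as far as the arm can. A call is refused whole if a number of a shift passes 50 or a number of a turn 8.59, either way. A call with a gripper value outside its range is refused whole. The fingers move at their own pace and stop on an object; the grip force is fixed at half the most. Time passes only in rows, so rows that do not move let the fingers close. It gives the time, the measured TCP pose, the force and the opening at its end, in the units of the state.
- state(): the state, without advancing time (a new reading comes with each control period).
- cams.capture(name): name is "scene" or "top" or "wrist"; returns (picture, depth): 384x512x3 uint8, red, green, blue; 384x512 float32, m along the optical axis (not along the pixel's ray), 0 where there is no reading.
- cams.get_calibration(name): a dict with "vertical_fov" (degrees; the focal length in pixels is half the picture's height over the tangent of half this angle, whatever the lens; pixels are square), "cx", "cy" (the principal point, pixels), "distortion" ([k1, k2, p1, p2, k3] as OpenCV has them; the pictures are not rectified), "eye" and "rotation" of the camera in the world; the wrist camera has in their place "hand_eye" (4x4, takes a point from camera to tool coordinates, whose origin is the TCP and whose axes are the tool frame's). Camera axes: x right, y down, z forward; pixel columns grow to the right and rows downward; lengths in m; the calibration is good to about 2 mm. A picture is of the moment at which its call begins: read the wrist's pose just before it. get_calibration takes no time and is no camera call.
- job.close_job(): hands the job in, once; it reports no verdict.
The state is a dict: "clock": time; "joint_positions": joint angles; "qvel": joint speeds; "joint_torque": joint torques, N m; "tcp_pos": TCP position; "ee_rot": TCP orientation; "wrist_force": force on the tool from outside, world axes, zero at the start; "ft_torque": the same for the moment, N m; "finger_gap": opening from 0.0 (shut) to 1.0 (fully open).
Only numpy, scipy, OpenCV 4.12 (cv2) and the standard library are available. Lean on these libraries where they do the work, as an engineer would, in place of code of your own. Each camera call takes 0.05 s, during which the arm holds its last target. There are 200 camera calls.

TASK

The left lamp of the copy stand has been pushed back out of the way. Bring its arm in and tilt its LED head so that the light falls at 45 degrees onto the middle of the print, as the right-hand lamp does from its side, and leave it standing so. Leave the print, the right-hand lamp and the other things on the desk as they are.

Things in the scene. Friction and masses are not known exactly. Their poses are not given: they have to be found in the camera images.
- print_mid (a point): the middle of the upper face of the print: a photograph mounted on board, 150 x 200 x 6 mm, lying loose on the baseboard of the copy stand under the camera. z up. The grey baseboard is 340 x 360 mm and 20 mm thick; a camera on a column at its far edge looks straight down on the print, its lens ending 407 mm above the desk
- lamp_hinge (a point): the LEFT copy lamp (on the robot's left of the stand), point on the axis of the friction hinge at the foot of its arm, 50 mm above the desk. The weighted round base (120 mm diameter) does not move. Axes: x along the hinge axis, level, roughly away from the robot; y level, away from the print; z up. The arm is a 16 mm tube that carries a 218 mm wide U-yoke; the head's tilt axis, parallel to x, lies 210 mm from this hinge axis
- lamp_arm (a joint): left lamp: lean of the arm from upright, rad, + away from the print, - over towards it (range -1.2 to 1.1). Stiff friction hinge, stays where it is left: about 0.65 N m to move it, plus or minus up to 0.55 N m from the weight of arm and head, that is 1 to 6 N at the knob
- lamp_head (a joint): left lamp: tilt of the LED head in its yoke, rad (range -0.1 to 1.9). 0: the beam points straight back down along the arm and the handle straight up from it; + swings the handle away from the print and the beam in towards it. Beam angle from vertical = lamp_arm + lamp_head. Stiff friction, about 0.45 N m, stays where it is left: it has to be turned about its tilt axis by the firmly held handle, because a mere push or pull on the handle makes the arm give way first
- lamp_panel (a point): left lamp: middle of the LED head, on its tilt axis. The head is a flat panel 190 mm (along x) x 72 x 26 mm. z points out of its back along the handle, and the light leaves its white front face along -z; x along the tilt axis, as for lamp_hinge
- lamp_knob (a point): left lamp: centre of the black round yoke knob on the tilt axis at the robot's end of the yoke, 36 mm diameter and 30 mm long along the tilt axis, 124 mm from lamp_panel; fixed to the arm (it turns with the arm, not with the head), so whoever holds it moves the arm. The next yoke prong begins 15 mm from its centre
- lamp_handle (a point): left lamp: grip point of the handle on the back of the LED head, a straight flat bar 30 mm wide (along x), 16 mm thick (along y), 60 mm behind the tilt axis; the bar stands along z, from 15 to 85 mm behind the tilt axis. Axes as for lamp_panel
- twin_arm (a joint): right-hand copy lamp, the twin, already set: its arm's lean relative to where it was set, rad, 0 at the start
- twin_head (a joint): right-hand copy lamp: its head's tilt relative to where it was set, rad, 0 at the start
- album: closed black photo album, 176 x 226 x 29 mm, lying on the desk; origin at the centre of its underside
- ruler: steel ruler 300 x 30 x 4 mm lying on the near edge of the baseboard; origin at the centre of its underside
- loupe: black stand loupe, 60 mm diameter, 48 mm tall, on the far left corner of the baseboard; origin under its centre
- blower: rubber lens blower standing nozzle up, 60 mm diameter, 112 mm tall; origin under its centre
- pencup: steel pen cup, 76 mm diameter, 95 mm tall, pens to 140 mm; origin under its centre
- tape: black desk tape dispenser, 55 x 150 mm, 86 mm tall; origin under its centre
- mug: white mug, 80 mm diameter, 92 mm tall; origin under its centre
Not all that is in view belongs to the job. There is more than one size of the part that bears print_mid; the job needs the largest.

How it is judged:
By the outcome, as a careful person would: the job done as asked, in the order asked, and still so for the second after the job is handed in, with the robot touching nothing.
It also fails if it takes over 58 s, if anything falls off the work surface, if the arm or the gripper's body presses on something with over 40 N, if the wrist force passes 120 N, or if a joint passes its speed limit or range.

## Working session

There is one attempt and no reset: what is moved stays moved. The work goes in short steps, Python scripts to look and compute and a tool call to move; the robot and the scene stay as the last step left them, time stands still between calls to the robot, and variables do not carry over. Pictures are saved under pics/ and viewed, about 8 in all and at most 12, crops included, and the job is handed in when it is done.

Besides the shell and the picture viewer there is one more tool, called after ">>>" as name(argument=value, ...) on one line, values as JSON. move_arm: Moves the arm, as the interface text tells. Its arguments: {"type":"object","properties":{"steps":{"type":"array"}},"required":["steps"]}

```bash
mkdir -p pics; ls
cat > h.py <<'E'
import numpy as np, cv2
from scipy.spatial.transform import Rotation as R
from station import state, cams, job
def T_tool(s):
    T=np.eye(4);T[:3,:3]=R.from_rotvec(s["ee_rot"]).as_matrix();T[:3,3]=s["tcp_pos"];return T
def grab(name):
    s=state();im,d=cams.capture(name);c=cams.get_calibration(name)
    if name=="wrist": T=T_tool(s)@np.array(c["hand_eye"])
    else:
        T=np.eye(4);T[:3,:3]=np.array(c["rotation"]);T[:3,3]=c["eye"]
    f=im.shape[0]/2/np.tan(np.radians(c["vertical_fov"])/2)
    K=np.array([[f,0,c["cx"]],[0,f,c["cy"]],[0,0,1]])
    return im,d,T,K,np.array(c["distortion"],float)
def cloud(d,T,K,D):
    h,w=d.shape;u,v=np.meshgrid(np.arange(w),np.arange(h))
    n=cv2.undistortPoints(np.stack([u,v],-1).reshape(-1,1,2).astype(np.float32),K,D).reshape(h,w,2)
    P=np.dstack([n*d[...,None],d])
    W=P@T[:3,:3].T+T[:3,3];W[d<=0]=np.nan
    return W
def save(n,im): cv2.imwrite(n,cv2.cvtColor(im,cv2.COLOR_RGB2BGR))
E
python3 - <<'E'
from h import *
s=state();print(s)
for n in ("scene","top"):
    im,d,T,K,D=grab(n);print(n,T.round(3).tolist(),K[0,0],D)
    save(f"pics/{n}0.png",im);np.savez(f"pics/{n}0.npz",im=im,W=cloud(d,T,K,D))
print(cams.get_calibration("wrist"))
E
```

```text
pics
{'clock': 0.0, 'joint_positions': array([-1.25782843e+00,  1.16487531e-01,  1.44225864e+00,  3.16344494e-05,
        1.58400145e+00, -3.77754857e-02]), 'qvel': array([-0.00166987, -0.00042657,  0.00117072,  0.00227326, -0.00176846,
        0.00179404]), 'joint_torque': array([ 2.07553538e-03, -7.31993794e+01, -6.32490563e+01,  8.48469881e-05,
        6.16965655e-03, -6.17287938e-06]), 'tcp_pos': array([ 0.23188511, -0.63371944,  0.23056525]), 'ee_rot': array([ 2.03098406,  0.36108209, -2.0312462 ]), 'wrist_force': array([ 0.62820163, -0.61410418, -0.03357531]), 'ft_torque': array([-0.05059666, -0.00510505,  0.00389654]), 'finger_gap': 1.0008221226970087}
scene [[-1.011, -2.572, 0.886, 1.052], [-1.011, -2.572, 0.886, 0.549], [-1.011, -2.572, 0.886, 1.226], [0.0, 0.0, 0.0, 1.0]] 420.3687289183209 [-0.06277517  0.          0.          0.          0.        ]
top [[-2.075, 2.116, -0.257, 0.221], [-2.075, 2.116, -0.257, -0.023], [-2.075, 2.116, -0.257, 1.366], [0.0, 0.0, 0.0, 1.0]] 417.78041343068026 [-0.04061492  0.          0.          0.          0.        ]
{'vertical_fov': 65.37725488580526, 'cx': 258.1391374309469, 'cy': 185.06319395524886, 'distortion': array([-0.01712488,  0.        ,  0.        ,  0.        ,  0.        ]), 'hand_eye': array([[ 1.16255811e-03, -2.97167621e-01,  9.54824619e-01,
        -1.42494475e-01],
       [ 9.99999323e-01,  3.83883364e-04, -1.09808607e-03,
        -2.04275056e-04],
       [-4.02256616e-05,  9.54825250e-01,  2.97167866e-01,
        -7.57651569e-02],
       [ 0.00000000e+00,  0.00000000e+00,  0.00000000e+00,
         1.00000000e+00]])}
```

View pictures.

```bash
sed -i 's/T\[:3,:3\]=np.array(c\["rotation"\])/T[:3,:3]=R.from_rotvec(c["rotation"]).as_matrix() if np.size(c["rotation"])==3 else np.array(c["rotation"])/' h.py
python3 - <<'E'
from h import *
ims=[]
for n in ("scene","top"):
    im,d,T,K,D=grab(n);print(n,T.round(3).tolist())
    save(f"pics/{n}1.png",cv2.resize(im,(800,600),interpolation=cv2.INTER_CUBIC));np.savez(f"pics/{n}1.npz",im=im,W=cloud(d,T,K,D))
E
```

```text
scene [[-0.732, 0.536, -0.42, 1.052], [0.681, 0.577, -0.451, 0.549], [0.001, -0.616, -0.788, 1.226], [0.0, 0.0, 0.0, 1.0]]
top [[-0.02, -0.971, 0.238, 0.221], [-1.0, 0.019, -0.006, -0.023], [0.001, -0.238, -0.971, 1.366], [0.0, 0.0, 0.0, 1.0]]
```

View pics/scene1.png

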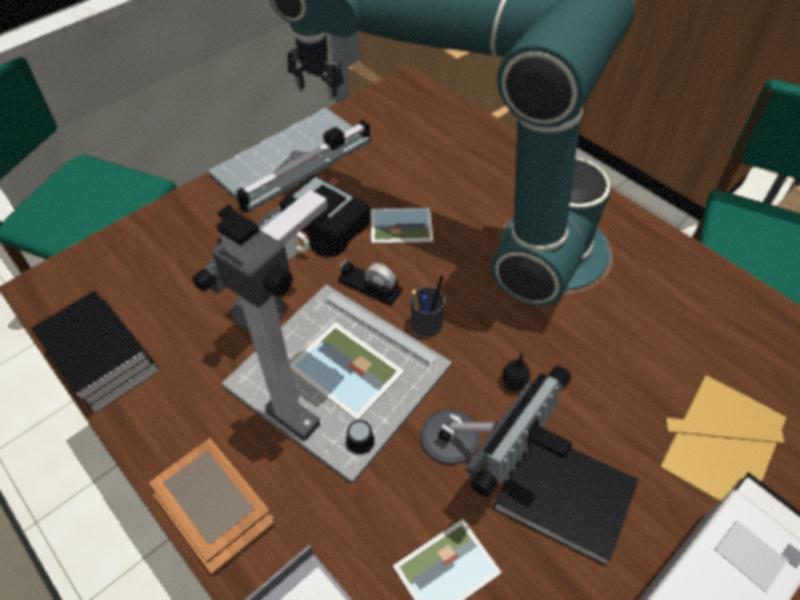

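View pics/top1.png

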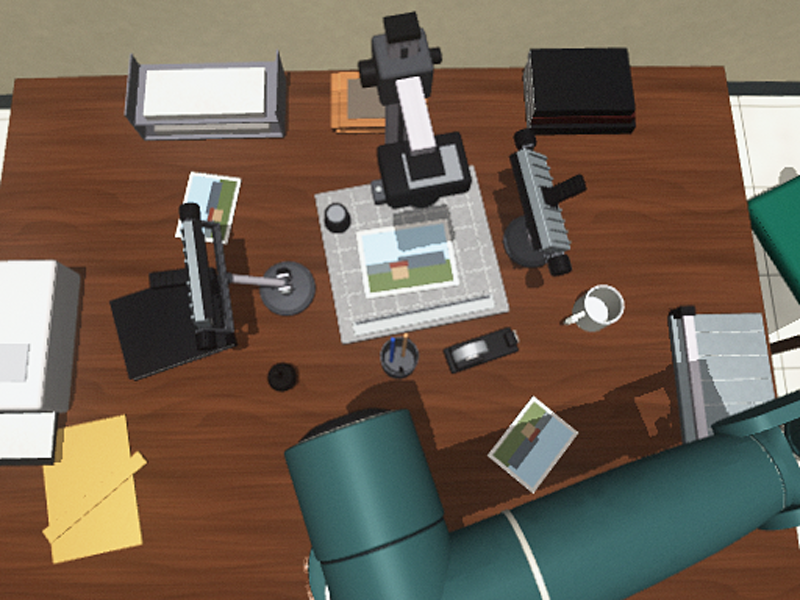

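Run:
```python
from h import *
def get(n): z=np.load(f"pics/{n}1.npz");return z["im"],z["W"]
im,W=get("top")
f=.64
def at(u,v,r=2):
    u,v=int(u*f),int(v*f);return np.nanmedian(W[v-r:v+r+1,u-r:u+r+1].reshape(-1,3),0).round(4)
for nm,p in dict(knobnear=(207,340),knobfar=(189,212),panel=(197,265),panel_n=(207,310),handle=(165,280),handle_tip=(153,281),base=(270,300),base2=(300,300),tube=(250,280),hingetop=(284,275),board=(345,300),print=(405,280),albm=(140,340),twinpanel=(545,200),twinhandle=(580,186)).items(): print(nm,at(*p))
# print corners: white border on board, height ~26mm
hsv=cv2.cvtColor(im,cv2.COLOR_RGB2HSV)
m=(np.abs(W[...,2]-.026)<.02)&(hsv[...,2]>215)&(hsv[...,1]<40)
m=m.astype(np.uint8)
cs,_=cv2.findContours(m,cv2.RETR_EXTERNAL,cv2.CHAIN_APPROX_NONE)
for c in sorted(cs,key=cv2.contourArea)[-3:]: print(cv2.contourArea(c),cv2.minAreaRect(c), cv2.boundingRect(c))
# baseboard
z=W[...,2]
b=((z>.012)&(z<.032)&(W[...,0]>.3)&(np.abs(W[...,1])<.4)).astype(np.uint8)
b=cv2.morphologyEx(b,cv2.MORPH_OPEN,np.ones((5,5)))
n,l,st,ce=cv2.connectedComponentsWithStats(b)
for i in range(1,n):
    if st[i,4]>500:
        P=W[l==i];r=cv2.minAreaRect(P[:,:2].astype(np.float32));print(st[i],r,np.nanmedian(P[:,2]))
# lamp pts
im2,W2=get("scene")
for n,V in(("top",W),("scene",W2)):
    P=V.reshape(-1,3);P=P[(P[:,0]>.3)&(P[:,0]<.85)&(P[:,1]>.2)&(P[:,1]<.62)&(P[:,2]>.06)]
    np.save(f"pics/l_{n}.npy",P);print(n,len(P),np.nanmin(P,0),np.nanmax(P,0))
```

```text
knobnear [0.4205 0.2922 0.2277]
knobfar [0.6628 0.3385 0.2279]
panel [0.5539 0.3103 0.2449]
panel_n [0.4699 0.2896 0.2462]
handle [0.5308 0.375  0.2281]
handle_tip [0.5303 0.3956 0.2314]
base [0.539  0.221  0.0178]
base2 [0.5371 0.1544 0.0194]
tube [0.5567 0.2398 0.1242]
hingetop [0.5803 0.1849 0.0635]
board [0.5354 0.0616 0.0231]
print [ 0.5756 -0.0681  0.028 ]
albm [0.4577 0.4882 0.0301]
twinpanel [ 0.6501 -0.3108  0.2821]
twinhandle [ 0.6596 -0.3645  0.3193]
391.0 ((270.706298828125, 201.9554443359375), (7.053379058837891, 90.79420471191406), 77.81634521484375) (226, 189, 90, 26)
883.0 ((17.0, 278.0), (28.0, 34.0), 90.0) (0, 264, 35, 29)
1933.0 ((260.40997314453125, 164.86996459960938), (43.69919967651367, 60.81118392944336), 81.8698959350586) (228, 145, 66, 46)
[ 203  119  122  100 7837] ((0.6421777606010437, -0.07914398610591888), (0.33887043595314026, 0.36066776514053345), 10.074477195739746) 0.02256178855328761
[167 168  33  32 597] ((0.5611053109169006, 0.17808732390403748), (0.0965193584561348, 0.11481674015522003), 38.01905822753906) 0.019639952711322906
top 2245 [0.35871993 0.20007656 0.06040936] [0.68252374 0.40286086 0.25279675]
scene 2550 [0.36097698 0.20010029 0.06004419] [0.68466916 0.40328512 0.25138899]
```

Run:
```python
from h import *
from scipy.optimize import least_squares
im,W=(lambda z:(z["im"],z["W"]))(np.load("pics/top1.npz"))
P=np.vstack([np.load("pics/l_top.npy"),np.load("pics/l_scene.npy")])
# base disc edge
Wt=W.reshape(-1,3);b=Wt[(Wt[:,2]>.010)&(Wt[:,2]<.03)&(np.hypot(Wt[:,0]-.56,Wt[:,1]-.18)<.075)]
W2=np.load("pics/scene1.npz")["W"].reshape(-1,3);b2=W2[(W2[:,2]>.010)&(W2[:,2]<.03)&(np.hypot(W2[:,0]-.56,W2[:,1]-.18)<.075)]
for q in(b,b2):
    (c,r)=cv2.minEnclosingCircle(q[:,:2].astype(np.float32));print("base",c,r,np.median(q[:,2]))
ang=np.arctan2(.0463,.2423);print("axis deg",np.degrees(ang))
for ang in (np.radians(10.4),):
    R2=np.array([[np.cos(ang),np.sin(ang)],[-np.sin(ang),np.cos(ang)]])
    Q=np.c_[P[:,:2]@R2.T,P[:,2]]
    print("range",Q.min(0),Q.max(0))
    xs=np.percentile(Q[:,0],[0.3,99.7]);print(xs)
    n1=Q[Q[:,0]<Q[:,0].min()+.025]; n2=Q[Q[:,0]>Q[:,0].max()-.025]
    for q in(n1,n2):
        f=lambda p:np.hypot(q[:,1]-p[0],q[:,2]-p[1])-.018
        r=least_squares(f,[q[:,1].mean(),q[:,2].mean()-.01],loss="soft_l1",f_scale=.002);print("knob",r.x,np.sqrt(np.mean(r.fun**2)),len(q),q[:,0].mean())
    mid=(xs[0]+xs[1])/2
    h=Q[(np.abs(Q[:,0]-mid)<.03)&(Q[:,1]>.235)];
    print("mid",mid); 
    for y0 in np.arange(h[:,1].min(),h[:,1].max(),.012):
        q=h[(h[:,1]>=y0)&(h[:,1]<y0+.012)];
        if len(q)>3: print(y0.round(3),len(q),q[:,2].min().round(4),q[:,2].max().round(4),np.percentile(q[:,0],[2,98]).round(4))
    for p in ([.5803,.1849],[.5756,-.0681],[.6421,-.0791]): print(p,R2@p)
# print corners by rays on z=.026
z=np.load("pics/top1.npz")
c=cams.get_calibration("top");Rm=R.from_rotvec(c["rotation"]).as_matrix();e=np.array(c["eye"]);f=192/np.tan(np.radians(c["vertical_fov"])/2)
K=np.array([[f,0,c["cx"]],[0,f,c["cy"]],[0,0,1]])
pts=np.array([(357,231),(452,219),(460,283),(366,299)])*.64
nn=cv2.undistortPoints(pts.reshape(-1,1,2),K,np.array(c["distortion"])).reshape(-1,2)
d=np.c_[nn,np.ones(4)]@Rm.T;X=e+d*((.026-e[2])/d[:,2])[:,None];print(X.round(4),X.mean(0),[np.linalg.norm(X[i]-X[i-1]).round(3) for i in range(4)],"centre lamp frame",R2@X.mean(0)[:2])
save("pics/crop.png",cv2.resize(im[110:250,60:340],(800,400),interpolation=cv2.INTER_CUBIC))
```

```text
base (0.5678092837333679, 0.18345944583415985) 0.06057298555970192 0.018919784555952113
base (0.567249059677124, 0.18508650362491608) 0.06160552054643631 0.018572620888180458
axis deg 10.817978894590452
range [0.38944822 0.09376765 0.06004419] [0.73392397 0.30083354 0.25279675]
[0.40161371 0.73268593]
knob [0.12719481 0.04703793] 0.0020359894449645897 45 0.40430187384538663
knob [0.21514786 0.20939311] 0.0036898764171822145 288 0.7225438811272077
mid 0.5671498218949822
0.235 59 0.1859 0.2265 [0.5511 0.5961]
0.247 59 0.2099 0.2303 [0.579  0.5963]
0.259 57 0.2139 0.2313 [0.5801 0.597 ]
0.271 59 0.2205 0.2351 [0.579  0.5962]
0.283 56 0.2179 0.236 [0.5798 0.5967]
0.295 21 0.2212 0.234 [0.5809 0.5969]
[0.5803, 0.1849] [0.60414451 0.0771071 ]
[0.5756, -0.0681] [ 0.55385038 -0.17088804]
[0.6421, -0.0791] [ 0.61727218 -0.19371185]
[[ 0.6866  0.0322  0.026 ]
 [ 0.7102 -0.1746  0.026 ]
 [ 0.5661 -0.1852  0.026 ]
 [ 0.5352  0.0145  0.026 ]] [ 0.62451902 -0.0782575   0.026     ] [np.float64(0.152), np.float64(0.208), np.float64(0.144), np.float64(0.202)] centre lamp frame [ 0.60013211 -0.18970949]
```

View pics/crop.png

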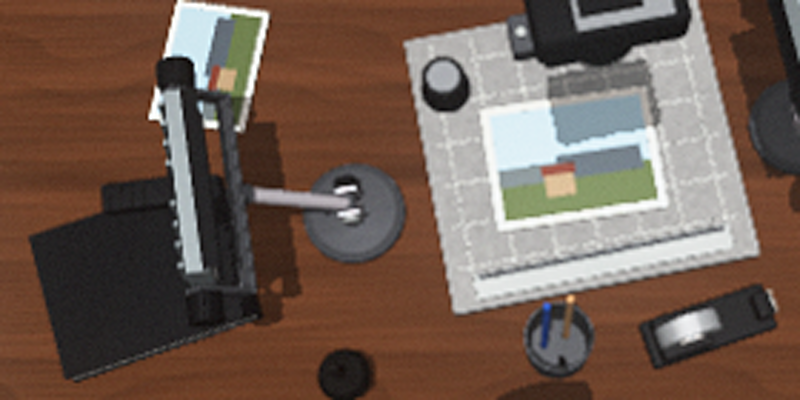

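Run:
```python
from h import *
s=state();M=T_tool(s)[:3,:3];print(M.round(3))
p=s["tcp_pos"];z=.45
way=[np.array(w) for w in[(.232,-.634,.40),(.40,-.25,.45),(.42,.0,.45),(.40,.25,.42),(.47,.365,.36)]]
for w in way:
    d=M.T@(w-p)*1000;n=np.abs(d).max()/45;print(d.round(0),n);p=w
ty=np.array([np.cos(np.radians(10.4)),np.sin(np.radians(10.4)),0])
a=M.T@ty;print("turn about x to align y:",np.degrees(np.arctan2(a[2],a[1])),"joint6",s["joint_positions"])
im,W=(lambda z:(z["im"],z["W"]))(np.load("pics/top1.npz"))
Q=W.reshape(-1,3);Q=Q[(Q[:,2]>.3)&(Q[:,0]>.45)&(Q[:,0]<.95)&(Q[:,1]>-.25)&(Q[:,1]<.2)];print(Q.min(0),Q.max(0))
```

```text
[[-0.     0.344 -0.939]
 [ 0.001 -0.939 -0.344]
 [-1.    -0.001 -0.   ]]
[-169.    0.   -0.] 3.7584255424112434
[ -50. -303. -290.] 6.731588094350674
[   0. -228. -105.] 5.064540644502314
[  30. -242.  -67.] 5.3695429595755675
[  60.  -84. -105.] 2.3389652859129657
turn about x to align y: -80.3021965216835 joint6 [-1.25781206e+00  1.16300345e-01  1.44196962e+00 -1.15156806e-05
  1.58398412e+00 -3.77887580e-02]
[ 0.56881925 -0.15001054  0.3003901 ] [0.81811486 0.00931618 0.59447682]
```

>>> move_arm(steps=[0,-45,0,0,0,0,-45,0,0,0,0,-45,0,0,0,0,-40,-20,-20,0,0,-7,-43,-41,0,0,-7,-43,-41,0,0,-7,-43,-41,0,0,-7,-43,-41,0])

```text
clock: 1.0
tcp_pos: [0.3235, -0.4243, 0.4298]
ee_rot: [2.031, 0.359, -2.031]
wrist_force: [0.5, 0.8, -0.2]
finger_gap: 0.999
```

>>> move_arm(steps=[0,-7,-43,-41,0,0,-7,-43,-41,0,0,-5,-25,-24,0,0,0,-45,-21,0,0,0,-45,-21,0,0,0,-45,-21,0,0,0,-45,-21,0,0,0,-45,-21,0])

```text
clock: 1.8
tcp_pos: [0.3975, -0.0541, 0.4465]
ee_rot: [2.031, 0.359, -2.03]
wrist_force: [0.7, -0.8, 0.3]
finger_gap: 0.998
```

>>> move_arm(steps=[0,6,-48,-13,0,0,6,-48,-13,0,0,6,-48,-13,0,0,6,-48,-13,0,0,6,-48,-13,0,0,0,0,0,-8.5,0,0,0,0,-8.5,0,0,0,0,-8.5])

```text
clock: 2.6
tcp_pos: [0.3764, 0.1919, 0.4163]
ee_rot: [1.748, 0.743, -1.748]
wrist_force: [-0.3, 0.2, -0.2]
finger_gap: 1.001
```

>>> move_arm(steps=[0,0,0,0,-8.5,0,0,0,0,-8.5,0,0,0,0,-8.5,0,0,0,0,-8.5,0,0,0,0,-8.5,0,0,0,0,-8.5,0,0,0,0,-3.8,0,0,0,0,0])

```text
clock: 3.4
tcp_pos: [0.3766, 0.1913, 0.4164]
ee_rot: [1.074, 1.29, -1.074]
wrist_force: [-1.4, -1.0, -0.0]
finger_gap: 0.998
```

>>> move_arm(steps=[0,4,43,-37,0,0,4,43,-37,0,0,4,43,-38,0,0,4,44,-38,0,0,0,0,0,0,0,0,0,0,0])

```text
clock: 4.0
tcp_pos: [0.5018, 0.3477, 0.4009]
ee_rot: [1.073, 1.29, -1.078]
wrist_force: [-0.7, -0.8, -0.4]
finger_gap: 0.999
```

```bash
cat > meas.py <<'E'
from h import *
import sys
from scipy.optimize import least_squares
tag=sys.argv[1]; ang=np.radians(float(sys.argv[2]) if len(sys.argv)>2 else 10.4)
s=state();M=T_tool(s);print("tcp",s["tcp_pos"].round(4),M[:3,1].round(3),s["wrist_force"].round(1),s["ft_torque"].round(2))
R2=np.array([[np.cos(ang),np.sin(ang)],[-np.sin(ang),np.cos(ang)]])
print("tcp lamp",(R2@s["tcp_pos"][:2]).round(4))
im,d,T,K,D=grab("wrist");W=cloud(d,T,K,D);save(f"pics/{tag}.png",im)
Q=np.dstack([W[...,:2]@R2.T,W[...,2]]);np.savez(f"pics/{tag}.npz",im=im,Q=Q,W=W)
q=Q.reshape(-1,3);q=q[np.isfinite(q).all(1)]
print("n",len(q));
E
python3 meas.py w1
```

```text
tcp [0.5018 0.3477 0.4009] [ 0.984  0.179 -0.003] [-0.7 -0.8 -0.4] [0.   0.02 0.  ]
tcp lamp [0.5563 0.2514]
n 195762
```

View pics/w1.png

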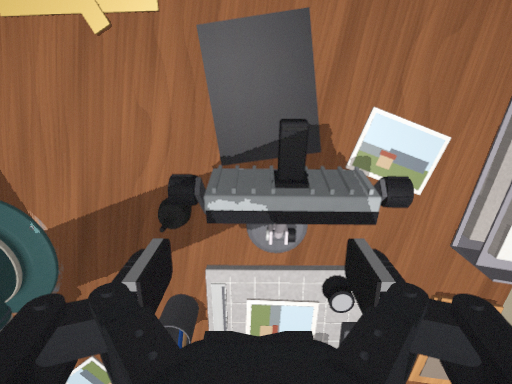

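Run:
```python
import numpy as np,cv2
from scipy.optimize import least_squares
z=np.load("pics/w1.npz");W=z["W"];Q=z["Q"]
A=Q[178:196,176:198].reshape(-1,3);B=Q[182:202,387:408].reshape(-1,3)
Wa=W[178:196,176:198].reshape(-1,3);Wb=W[182:202,387:408].reshape(-1,3)
d=np.median(Wb[Wb[:,2]>.19],0)-np.median(Wa[Wa[:,2]>.19],0);print("knob axis deg",np.degrees(np.arctan2(d[1],d[0])),np.linalg.norm(d),d)
for q in(A,B):
    q=q[q[:,2]>.17]
    r=least_squares(lambda p:np.hypot(q[:,1]-p[0],q[:,2]-p[1])-.018,[.215,.209],loss="soft_l1",f_scale=.002)
    print("knob",r.x.round(4),np.abs(r.fun).mean(),np.percentile(q[:,0],[3,97]).round(4))
H=Q[122:170,282:305].reshape(-1,3);H=H[(H[:,2]>.19)]
print("handle x",np.percentile(Q[130:160,275:312].reshape(-1,3)[Q[130:160,275:312].reshape(-1,3)[:,2]>.19][:,0],[2,98]))
for y0 in np.arange(.23,.31,.01):
    q=H[(H[:,1]>=y0)&(H[:,1]<y0+.01)]
    if len(q):print(y0.round(3),len(q),np.median(q[:,1]).round(4),np.median(q[:,2]).round(4))
print("max y",H[:,1].max())
W2=W.reshape(-1,3);b=W2[(W2[:,2]>.008)&(W2[:,2]<.03)&(np.hypot(W2[:,0]-.5675,W2[:,1]-.184)<.08)];print(len(b),cv2.minEnclosingCircle(b[:,:2].astype(np.float32)))
```

```text
knob axis deg 9.123614247807106 0.23688181196021768 [0.23388191 0.03756069 0.00119971]
knob [0.2171 0.2085] 0.0009429116471812679 [0.4635 0.4859]
knob [0.2151 0.2088] 0.0007597471282823958 [0.7013 0.7234]
handle x [0.57814055 0.60717878]
0.24 80 0.2478 0.223
0.25 196 0.2548 0.2243
0.26 205 0.2651 0.2264
0.27 207 0.2751 0.2282
0.28 207 0.2848 0.2302
0.29 207 0.2942 0.2315
max y 0.2983501746506859
906 ((0.5682485699653625, 0.18021045625209808), 0.058933693915605545)
```

>>> move_arm(steps=[0,20,18,-12,0,0,20,18,-12,0,0,30,0,0,0,0,30,0,0,0,0,30,0,0,0,0,30,0,0,0,0,0,0,0,0])

```text
clock: 4.75
tcp_pos: [0.5311, 0.3756, 0.24]
ee_rot: [1.073, 1.29, -1.079]
wrist_force: [-0.6, -0.8, 0.0]
finger_gap: 0.998
```

```bash
python3 meas.py w2 10.0
python3 - <<'E'
import numpy as np
z=np.load("pics/w2.npz");Q=z["Q"].reshape(-1,3)
H=Q[(Q[:,2]>.19)&(Q[:,2]<.25)&(np.abs(Q[:,0]-.594)<.03)&(Q[:,1]>.23)&(Q[:,1]<.32)]
print(len(H),np.percentile(H[:,0],[2,50,98]).round(4),np.polyfit(H[:,1],H[:,2],1),H.max(0))
print("handle grip expected y10:",[.5331*np.cos(np.radians(10))+.3775*np.sin(np.radians(10)),-.5331*np.sin(np.radians(10))+.3775*np.cos(np.radians(10))])
E
```

```text
tcp [0.5311 0.3756 0.24  ] [ 0.984  0.179 -0.003] [-0.6 -0.8  0. ] [-0.    0.01 -0.01]
tcp lamp [0.5882 0.2777]
n 195837
8348 [0.5664 0.5917 0.6214] [0.14097385 0.18730884] [0.62399959 0.30519843 0.24267345]
handle grip expected y10: [np.float64(0.5905532002000744), np.float64(0.27919308324786796)]
```

>>> move_arm(steps=[0,22,2,-1,0,0,20,0,0,0,0.2,0,0,0,0,0.5,0,0,0,0,1,0,0,0,0,1,0,0,0,0,1,0,0,0,0,1,0,0,0,0])

```text
clock: 5.6
tcp_pos: [0.5334, 0.3791, 0.2022]
ee_rot: [1.075, 1.291, -1.074]
wrist_force: [-10.4, 2.6, 5.8]
finger_gap: 0.341
```

```bash
python3 meas.py w3 10.0
python3 - <<'E'
from h import *
im=cv2.imread("pics/w3.png")
print(state()["finger_gap"])
t,_,_,_,_=grab("top");t=cv2.resize(cv2.cvtColor(t,cv2.COLOR_RGB2BGR)[80:260,60:300],(512,384))
cv2.imwrite("pics/w3b.png",cv2.resize(np.hstack([im,t]),(800,300)))
E
```

```text
tcp [0.5334 0.3791 0.2022] [ 0.984  0.181 -0.   ] [-10.4   2.6   5.8] [ 0.15  1.55 -0.45]
tcp lamp [0.5912 0.2807]
n 195822
0.3406846207848446
```

View pics/w3b.png

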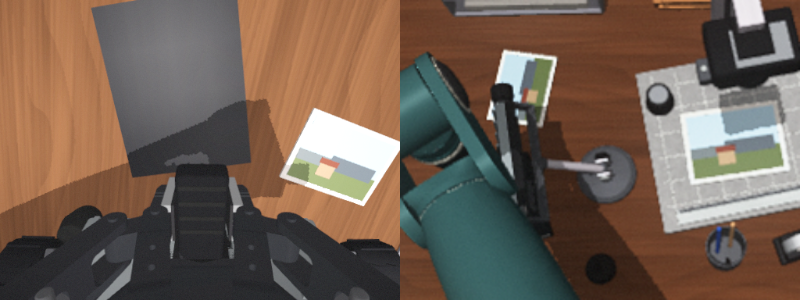

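Run:
```python
import numpy as np
a=np.linspace(.72,-.1675,17);h=np.linspace(.665,.953,17)
P=np.c_[.21*np.sin(a)+.0617*np.sin(a+h),.21*np.cos(a)+.0617*np.cos(a+h)]*1000
d=np.diff(P,axis=0)
print(np.c_[-d[:,1],-d[:,0]].round(1).tolist(),P[[0,8,16]])
```

```text
[[-9.7, 9.4], [-9.2, 9.9], [-8.6, 10.4], [-8.0, 10.8], [-7.4, 11.2], [-6.8, 11.5], [-6.2, 11.9], [-5.6, 12.2], [-4.9, 12.4], [-4.2, 12.6], [-3.5, 12.8], [-2.8, 12.9], [-2.1, 13.0], [-1.4, 13.1], [-0.7, 13.1], [-0.0, 13.1]] [[199.10889064 169.2769956 ]
 [111.84616985 230.83272498]
 [  8.62218034 250.6850201 ]]
```

>>> move_arm(steps=[1,-9.7,-1,9.4,0,1,-9.2,0,9.9,0,1,-8.6,0,10.4,0,1,-8,0,10.8,0])

```text
clock: 6.1
tcp_pos: [0.5402, 0.3392, 0.2374]
ee_rot: [1.076, 1.292, -1.073]
wrist_force: [-3.3, 7.5, -0.3]
finger_gap: 0.338
```

```bash
python3 meas.py w4 10.0
```

```text
tcp [0.5402 0.3392 0.2374] [0.983 0.181 0.   ] [-3.3  7.5 -0.3] [ 1.66  0.77 -0.21]
tcp lamp [0.5909 0.2402]
n 195806
```

>>> move_arm(steps=[1,-7.4,0,11.2,0,1,-6.8,0,11.5,0,1,-6.2,0,11.9,0,1,-5.6,0,12.2,0,1,-4.9,0,12.4,0,1,-4.2,0,12.6,0,1,-3.5,0,12.8,0])

```text
clock: 6.85
tcp_pos: [0.5547, 0.2556, 0.2756]
ee_rot: [1.074, 1.293, -1.074]
wrist_force: [-11.6, 3.7, -2.4]
finger_gap: 0.341
```

>>> move_arm(steps=[1,-2.8,0,12.9,0,1,-2.1,0,13,0,1,-1.4,0,13.1,0,1,-0.7,0,13.1,0,1,0,0,13.1,0,1,0,0,0,0,1,0,0,0,0])

```text
clock: 7.55
tcp_pos: [0.5661, 0.1906, 0.282]
ee_rot: [1.073, 1.292, -1.078]
wrist_force: [-17.3, -4.4, 0.0]
finger_gap: 0.336
```

```bash
cat > lamp.py <<'E'
from h import *
import sys
s=state();a=np.radians(10.0);R2=np.array([[np.cos(a),np.sin(a)],[-np.sin(a),np.cos(a)]])
print("tcp lamp",(R2@s["tcp_pos"][:2]).round(4),s["tcp_pos"][2].round(4),s["wrist_force"].round(1),s["ft_torque"].round(2),s["finger_gap"])
for n in sys.argv[2:]:
    im,d,T,K,D=grab(n);W=cloud(d,T,K,D);Q=np.dstack([W[...,:2]@R2.T,W[...,2]])
    np.savez(f"pics/{sys.argv[1]}_{n}.npz",im=im,Q=Q,W=W);save(f"pics/{sys.argv[1]}_{n}.png",im)
E
python3 lamp.py a1 scene top wrist
python3 - <<'E'
import cv2,numpy as np
i=[cv2.imread(f"pics/a1_{n}.png") for n in("scene","wrist")]
cv2.imwrite("pics/a1.png",cv2.resize(np.hstack([cv2.resize(i[0][150:384,200:512],(512,384)),i[1]]),(800,300)))
E
```

```text
tcp lamp [0.5906 0.0894] 0.282 [-17.3  -4.4   0. ] [-0.44  2.79  0.06] 0.33611539883907227
```

View pics/a1.png

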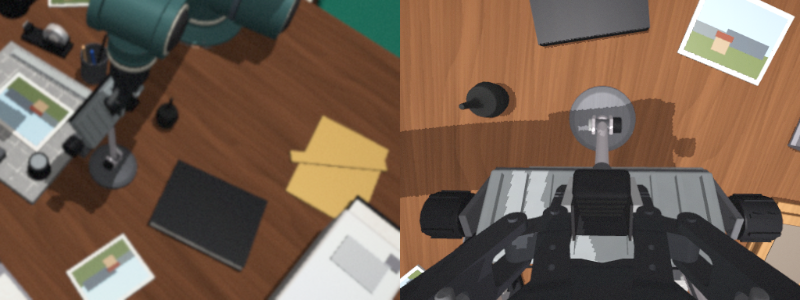

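```bash
cat > an.py <<'E'
import numpy as np,sys,cv2
from scipy.optimize import least_squares
z=np.load(f"pics/{sys.argv[1]}");Q=z["Q"];q=Q.reshape(-1,3);q=q[np.isfinite(q).all(1)]
y0,z0,beam=float(sys.argv[2]),float(sys.argv[3]),.785   # expected axis
xc=.590
for sg in(-1,1):
    k=q[(np.abs(q[:,0]-xc-sg*.124)<.011)&(np.hypot(q[:,1]-y0,q[:,2]-z0)<.035)]
    if len(k)<20: print("few",len(k));continue
    r=least_squares(lambda p:np.hypot(k[:,1]-p[0],k[:,2]-p[1])-.018,[y0,z0],loss="soft_l1",f_scale=.002)
    print("knob",sg,r.x.round(4),np.abs(r.fun).mean().round(4),len(k))
u=lambda b:np.array([np.sin(b),np.cos(b)])
# handle face points: central strip, beyond .035 from axis
h=q[(np.abs(q[:,0]-xc)<.013)];v=h[:,1:]-[y0,z0];al=v@u(beam);h=h[(al>.03)&(al<.095)&(np.abs(v@[np.cos(beam),-np.sin(beam)])<.025)]
if len(h)>30:
    hy=h[:,1:]
    c,s,vt=(lambda m:(m,)+np.linalg.svd(hy-m,full_matrices=False)[1:])(hy.mean(0));d=vt[0]*np.sign(vt[0][1]);print("handle n",len(h),"ang",np.arctan2(*d),"centroid",c,s)
# end panel back: points |x|>.03 <.09
p=q[(np.abs(np.abs(q[:,0]-xc)-.065)<.025)];v=p[:,1:]-[y0,z0];al=v@u(beam);p=p[(al>.0)&(al<.03)&(np.abs(v@[np.cos(beam),-np.sin(beam)])<.032)]
if len(p)>50:
    m=p[:,1:].mean(0);vt=np.linalg.svd(p[:,1:]-m,full_matrices=False)[2];n=vt[1]*np.sign(vt[1][1]);print("panel n",len(p),"ang",np.arctan2(*n),"offset",(m-[y0,z0])@n)
E
for n in wrist scene top; do echo $n; python3 an.py a1_$n.npz .0454 .257; done
python3 - <<'E'
import numpy as np,cv2
for f,(lo,hi) in {"a1_wrist":(.008,.03),"a1_top":(.008,.03)}.items():
    z=np.load(f"pics/{f}.npz");q=z["Q"].reshape(-1,3)
    b=q[(q[:,2]>lo)&(q[:,2]<hi)&(np.hypot(q[:,0]-.591,q[:,1]-.0806)<.075)];print(f,len(b),cv2.minEnclosingCircle(b[:,:2].astype(np.float32)))
# hinge parts from wrist view, z .03-.075
z=np.load("pics/a1_wrist.npz");q=z["Q"].reshape(-1,3)
b=q[(q[:,2]>.03)&(q[:,2]<.075)&(np.hypot(q[:,0]-.591,q[:,1]-.0806)<.05)];print(np.percentile(b,[2,50,98],axis=0).round(4))
# print extents, w1 & top
for f in("w1","a1_top"):
    z=np.load(f"pics/{f}.npz");W=z["W"];im=z["im"];a=np.radians(10);Q=np.dstack([W[...,0]*np.cos(a)+W[...,1]*np.sin(a),-W[...,0]*np.sin(a)+W[...,1]*np.cos(a),W[...,2]])
    hsv=cv2.cvtColor(im,cv2.COLOR_RGB2HSV);m=(hsv[...,1]<35)&(hsv[...,2]>200)&(np.abs(Q[...,2]-.026)<.01)&(Q[...,0]>.5)&(Q[...,0]<.72)&(np.abs(Q[...,1]+.18)<.14)
    p=Q[m];print(f,len(p),cv2.minAreaRect(p[:,:2].astype(np.float32)),np.median(p[:,2]))
E
```

```text
wrist
knob -1 [0.0527 0.2574] 0.0007 2211
knob 1 [0.0518 0.2575] 0.0007 2220
handle n 3957 ang 0.9640970671324443 centroid [0.10286395 0.31263768] [1.01896207 0.24953193]
panel n 7792 ang 0.7781721362073041 offset 0.01985400472029989
scene
few 0
knob 1 [0.0509 0.2571] 0.0014 118
handle n 69 ang 1.2392798064565613 centroid [0.10663122 0.31679635] [0.06404326 0.03836924]
panel n 430 ang 0.7066001827270517 offset 0.018412195621881303
top
few 0
few 10
handle n 45 ang 0.9808078375132866 centroid [0.07693604 0.29375536] [0.09697944 0.01474099]
panel n 57 ang -0.6450231848788974 offset 0.03130233291625612
a1_wrist 4394 ((0.5904189944267273, 0.08326872438192368), 0.05997037887573242)
a1_top 53 ((0.5747523903846741, 0.03339719399809837), 0.04531001299619675)
[[0.5695 0.0719 0.0357]
 [0.5982 0.0874 0.0605]
 [0.6202 0.0959 0.071 ]]
w1 2791 ((0.6095691323280334, -0.11510242521762848), (0.1505161076784134, 0.2185356169939041), 89.87324523925781) 0.021115566678377218
a1_top 1177 ((0.6093162894248962, -0.17982999980449677), (0.27952614426612854, 0.21856281161308289), 89.9822006225586) 0.026627114525793694
```

>>> move_arm(steps=[0.6,0,0,0,0,0.4,0,0,0,0,0,0,0,0,0,0,0,0,0,0,0,-20,0,0,0,0,-30,0,0,0,0,-40,0,0,0,0,-40,0,-20,0])

```text
clock: 8.5
tcp_pos: [0.564, 0.2097, 0.4131]
ee_rot: [1.076, 1.288, -1.076]
wrist_force: [-0.2, 0.7, 1.0]
finger_gap: 1.0
```

>>> move_arm(steps=[0,-20,0,-30,0,0,0,0,-30,0,0,0,0,-30,0,0,0,0,-20,0,0,0,0,0,0,0,0,0,0,0])

```text
clock: 9.1
tcp_pos: [0.5441, 0.319, 0.4315]
ee_rot: [1.074, 1.29, -1.074]
wrist_force: [0.9, -0.2, -0.4]
finger_gap: 1.0
```

```bash
python3 lamp.py b1 scene top wrist;for n in wrist scene; do echo $n; python3 an.py b1_$n.npz .0523 .2574; done
python3 - <<'E'
import cv2
cv2.imwrite("pics/b1.png",cv2.resize(cv2.imread("pics/b1_wrist.png"),(800,600)))
E
```

```text
tcp lamp [0.5913 0.2197] 0.4315 [ 0.9 -0.2 -0.4] [-0.01 -0.03 -0.03] 1.0002497511124468
wrist
knob -1 [0.0531 0.2579] 0.0007 49
knob 1 [0.0517 0.2575] 0.0007 135
handle n 599 ang 0.9956384850122406 centroid [0.1054676  0.31312869] [0.37255566 0.10349236]
panel n 4483 ang 0.7870135955351814 offset 0.014678555672595624
scene
knob -1 [0.0521 0.2576] 0.0014 85
knob 1 [0.0512 0.2575] 0.0012 115
handle n 130 ang 0.9208599144392291 centroid [0.09519759 0.30739667] [0.21172983 0.04219762]
panel n 668 ang 0.7926291777488957 offset 0.014105092211279072
```

View pics/b1.png

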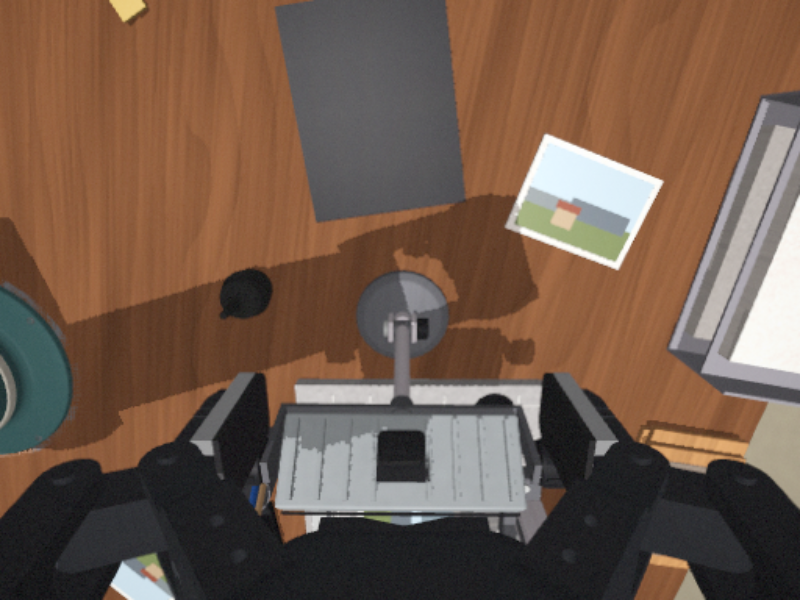

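Run:
```python
from h import *
a=np.radians(10.0);R2=np.array([[np.cos(a),np.sin(a)],[-np.sin(a),np.cos(a)]])
for cam,f in(("top","top1"),("scene","scene1")):
    z=np.load(f"pics/{f}.npz");im,W=z["im"],z["W"]
    hsv=cv2.cvtColor(im,cv2.COLOR_RGB2HSV)
    # print = coloured or bright, vs grey board; restrict to the board interior
    m=((hsv[...,1]>28)|(hsv[...,2]>(205 if cam=="top" else 185)))&(np.hypot(W[...,0]-.63,W[...,1]+.08)<.14)&(W[...,2]<.05)&(W[...,2]>.01)
    m=cv2.morphologyEx(m.astype(np.uint8),cv2.MORPH_OPEN,np.ones((3,3)))
    cs,_=cv2.findContours(m,cv2.RETR_EXTERNAL,cv2.CHAIN_APPROX_NONE);c=cv2.convexHull(max(cs,key=cv2.contourArea))
    cal=cams.get_calibration(cam);Rm=R.from_rotvec(cal["rotation"]).as_matrix();e=np.array(cal["eye"]);fl=192/np.tan(np.radians(cal["vertical_fov"])/2)
    K=np.array([[fl,0,cal["cx"]],[0,fl,cal["cy"]],[0,0,1]])
    nn=cv2.undistortPoints(c.reshape(-1,1,2).astype(float),K,np.array(cal["distortion"])).reshape(-1,2)
    d=np.c_[nn,np.ones(len(nn))]@Rm.T;X=e+d*((.026-e[2])/d[:,2])[:,None]
    r=cv2.minAreaRect(X[:,:2].astype(np.float32));print(cam,r,"lamp",R2@np.array(r[0]))
    q=cv2.approxPolyDP(c,4,True).reshape(-1,2);print(q.tolist())
# twin: panel back plane and knobs, its handle
z=np.load("pics/top1.npz");W=z["W"];Q=np.dstack([W[...,:2]@R2.T,W[...,2]]).reshape(-1,3)
t=Q[(Q[:,2]>.2)&(W.reshape(-1,3)[:,1]<-.25)&(W.reshape(-1,3)[:,0]>.45)];print("twin",t.min(0),t.max(0),len(t))
```

```text
top ((0.6255553364753723, -0.07348500937223434), (0.15260820090770721, 0.20339234173297882), 7.240330219268799) lamp [ 0.60329121 -0.18099515]
[[283, 144], [292, 182], [234, 190], [228, 148]]
scene ((0.6239516735076904, -0.08187451958656311), (0.1557270735502243, 0.21715879440307617), 7.231213569641113) lamp [ 0.60025508 -0.18897873]
[[212, 206], [257, 236], [229, 267], [191, 235], [196, 219]]
twin [ 0.45300311 -0.48555174  0.20316337] [ 0.73282907 -0.37799449  0.32593529] 2121
```

```bash
python3 -c "
import cv2
cv2.imwrite('pics/b1t.png',cv2.resize(cv2.imread('pics/b1_top.png'),(800,600)))"
```

```text
(no output)
```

View pics/b1t.png

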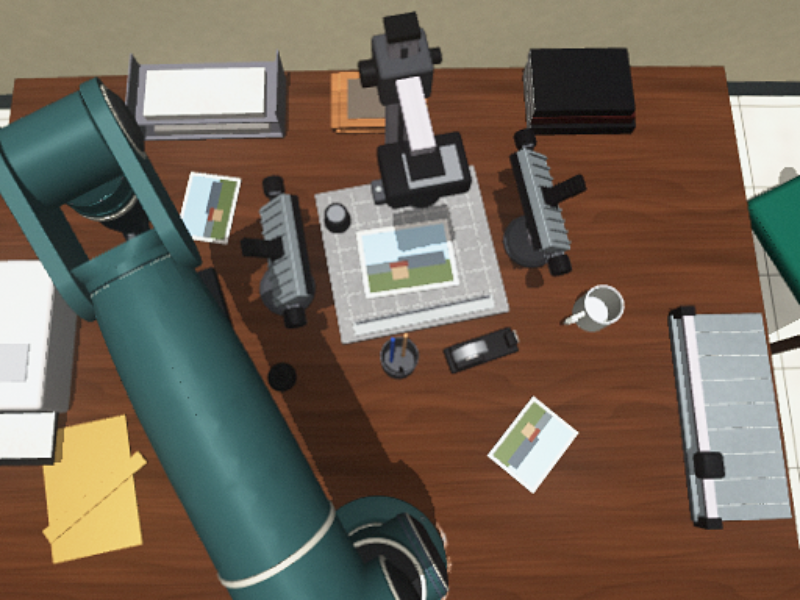

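The left lamp (290,250) now mirrors the twin (540,200). The print, ruler, loupe, blower, pen cup and the other items are at the same pixels as before, and the gripper is clear.

```bash
python3 -c "
from station import job
print(job.close_job())"
```

```text
the job is handed in; nothing more can be done
None
```

The left lamp is brought in and aimed at the print, and the job is handed in at about 9 s of the 58 s allowed. I held the head's handle across its width so it could pivot in the pads. I then moved the handle along a path that set the arm and head together, released it and backed off.

**Final lamp position:** The arm leans about 0.15 rad towards the print. The beam is 0.787 rad (45.1°) from vertical in the wrist camera and 0.793 rad (45.4°) in the scene camera.

**Aim:** The beam meets the print plane within about 3 mm of the print's middle across the line of the lamp. This is limited by an offset of about 2.4 mm between the top and wrist cameras.

**Checks that disagreed:**
- The angle fitted to the handle read 0.92–1.0 rad. I rejected it because the fit picked up the end face of the bar, and the panel's back face gave a clean angle and the right thickness.
- While the handle was still held, the gripper's position suggested 0.705 rad. The panel measurements taken before and after release did not bear that out.
- The scene camera's outline of the print came out 17 mm too long. I used only its edge nearest the lamp, which agreed with the top camera to about 1 mm.

In the last top picture, the right-hand lamp, the print and the visible desk items looked unmoved. The album was mostly hidden by the robot arm there, but the wrist camera showed it lying flat. The highest wrist force I saw was about 18 N.

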